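File the slide boxes on their colour pads

TASK

Put the slide boxes away by colour: set the all-orange, the blue and the yellow box each squarely on the middle of the pad of its own colour, long side along the pad's long side, then stack the orange box with the white lid on top of the all-orange one so that its base locks down over the lugs of the lid below. Keep the boxes upright, and leave the ink pot, the sample vial and the brown bottle where they stand.

Things in the scene. Friction and masses are not known exactly. Their poses are not given: they have to be found in the camera images.
- box_orange: Loose slide box, all orange: body, lid and lugs. 56 x 90 mm (x, y), straight sides to the lid's top at 38 mm; four tapered lugs 4 mm high on the lid at x +-16, y +-33 mm. Origin: centre of underside; z up. 0.1 to 0.2 kg; grip across the short side (x). Lid stays shut; half a turn makes no difference.
- box_blue: Loose slide box, all blue: body, lid and lugs. 56 x 90 mm (x, y), straight sides to the lid's top at 38 mm; four tapered lugs 4 mm high on the lid at x +-16, y +-33 mm. Origin: centre of underside; z up. 0.1 to 0.2 kg; grip across the short side (x). Lid stays shut; half a turn makes no difference.
- box_yellow: Loose slide box, all yellow: body, lid and lugs. 56 x 90 mm (x, y), straight sides to the lid's top at 38 mm; four tapered lugs 4 mm high on the lid at x +-16, y +-33 mm. Origin: centre of underside; z up. 0.1 to 0.2 kg; grip across the short side (x). Lid stays shut; half a turn makes no difference.
- box_white_lid: Loose slide box with orange body and orange lugs but a white lid. 56 x 90 mm (x, y), 38 mm high without its lugs, same shape as the others. All boxes have a 48 x 82 mm recess 5 mm deep underneath, which locks over the lugs of a box below with 2 mm play; the upper box then stands 38 mm above the lower one's underside. Origin: centre of underside. Grip across x; half a turn makes no difference.
- pad_orange: Fixed flat pad, orange border round a grey inlay as large as a slide box; 84 mm (x) by 120 mm (y), 4 mm thick. Origin: centre of its underside on the bench, so its top is 4 mm above the origin; y along its long side, z up.
- pad_blue: Fixed flat pad, blue border round a grey inlay as large as a slide box; 84 mm (x) by 120 mm (y), 4 mm thick. Origin: centre of its underside on the bench, so its top is 4 mm above the origin; y along its long side, z up.
- pad_yellow: Fixed flat pad, yellow border round a grey inlay as large as a slide box; 84 mm (x) by 120 mm (y), 4 mm thick. Origin: centre of its underside on the bench, so its top is 4 mm above the origin; y along its long side, z up.
- ink_pot: Bystander: white ink pot with teal screw lid, 56 mm across, 51 mm high; stands loose. Origin: centre of its underside.
- sample_vial: Bystander: clear sample vial with black cap, 26 mm across, 56 mm high; stands loose. Origin: centre of its underside.
- brown_bottle: Bystander: small brown bottle with black cap, 35 mm across, 76 mm high; stands loose. Origin: centre of its underside.
Mind the look-alikes: they are no part of the job. Of the things shaped like the box_blue, the blue one is meant.

How it is judged:
By the outcome, as a careful person would: the job done as asked, in the order asked, and still so for the second after the job is handed in, with the robot touching nothing.
It also fails if it takes over 106 s, if anything falls off the work surface, if the arm or the gripper's body presses on something with over 40 N, if the wrist force passes 120 N, or if a joint passes its speed limit or range.

ROBOT

A 6-joint arm with a two-finger parallel gripper is mounted at the origin on a cart in front of the work surface, level with it; the furniture and walls round the work are solid. World frame = base frame: x ahead of the robot, y to its left, z up, the work surface at z = 0. Lengths are in m, angles in degrees, forces in N, time in s.
With the tool pointing down it reaches from about 0.3 to 0.75 m from the base axis. Payload 8.5 kg.
Tool frame: the origin (TCP) lies on the centre line of the jaws, within the pads' length; the fingertips stand 11 mm ahead of it and the grasp point (between the pads) lies 8 mm behind it; x points along the fingers, y is the direction in which the jaws open and shut, and the axes are right-handed (so a half turn about x gives the same grasp; the last joint's range is limited). The gripper opens to 85 mm and grips with 20 to 120 N. Pads are 22 mm wide; open, the fingers measure 114 mm over their backs; the gripper's body (76 mm by 85 mm) begins 54 mm behind the grasp point. The pads swing forward as they close: fully open they stand 13 mm farther back than shut.
Start: joints at [53.44, 21.807, 74.336, -0, 83.858, -12.336], TCP at [0.226, 0.502, 0.242] pointing down, gripper open.
Joint ranges: [-178.18, 178.18], [-50.72, 133.34], [12.68, 142.11], [-81.47, 261.47], [9.98, 163.14], [-165.26, 165.26]. Speed limits (degrees/s): [136.94, 136.94, 180, 180, 180, 180].

INTERFACE

Orientations are given as a 3x3 rotation matrix whose columns are the frame's x, y, z axes.
In Python, from rig import env gives the robot as it stands.
- The arm moves only by the tool carry_out, never from a script. Its argument "motion" is a list that holds one entry, the list of rows, each a list of 7 numbers: the shift along the tool's x, y, z in cm, then the turn, a rotation vector about the tool's x, y, z in rad, then the finger opening in cm, from 0 to 8.54. A call has 1 to 5 rows; each row is the pose to reach, as a shift and turn from the pose commanded when the call began, along the tool's axes at that moment; what a row does not reach only later rows make up. A row lasts 1/12 s, in which the tool goes at most 41.7 mm and 7.16 degrees, less where a joint would pass 70% of its speed; a pose out of reach is approached as far as the arm can. A call with a gripper value outside its range is refused whole. The fingers move at their own pace and stop on an object; "grip_force" is the grip in N (left out, the last holds). Time passes only in rows, so rows that repeat a pose let the fingers close. It gives the time, the measured TCP pose, the force and the opening at its end, in the units of the state.
- env.observe(): the state, without advancing time (a new reading comes with each control period).
- env.get_image(name): name is "side" or "top" or "wrist"; returns a dict with "image" (400x640x3 uint8, red, green, blue), "fov_y" (degrees; the focal length in pixels is half the picture's height over the tangent of half this angle, whatever the lens; pixels are square), "cx", "cy" (the principal point, pixels), "R" (3x3) and "t" (3): a world point X has camera coordinates R X + t. Camera axes: x right, y down, z forward; pixel columns grow to the right and rows downward; lengths in m; the calibration is good to about 2 mm. A picture is of the moment at which its call begins. There is no depth.
- env.close_job(): hands the job in, once; it reports no verdict.
The state is a dict: "time_s": time; "q": joint angles; "qvel": joint speeds; "joint_efforts": joint torques, N m; "position": TCP position; "tool_rot": TCP orientation; "ft_force": force on the tool from outside, world axes, zero at the start; "wrist_torque": the same for the moment, N m; "grip_width": finger opening in m.
Only numpy, scipy, OpenCV 4.12 (cv2) and the standard library are available. Lean on these libraries where they do the work, as an engineer would, in place of code of your own. Each camera call takes 0.05 s, during which the arm holds its last target. There are 200 camera calls.

## Working session

There is one attempt and no reset: what is moved stays moved. The work goes in short steps, Python scripts to look and compute and a tool call to move; the robot and the scene stay as the last step left them, time stands still between calls to the robot, and variables do not carry over. Pictures are saved under pics/ and viewed, on a budget of 14 in all, crops included, one or two more only if the job needs it, and the job is handed in when it is done.

Besides the shell and the picture viewer there is one more tool, called after "Request:" in YAML: its name, and indented under it one key for each argument. carry_out: Moves the arm, as the interface text tells. Its arguments: {"type":"object","properties":{"motion":{"type":"array","items":{"type":"array","items":{"type":"array","items":{"type":"number"}}}},"grip_force":{"type":"number"}},"required":["motion"]}

```bash
ls; mkdir -p pics; python3 - <<'E'
from rig import env
import cv2,numpy as np
s=env.observe(); print(s)
for n in ("top","side","wrist"):
    d=env.get_image(n); cv2.imwrite(f"pics/{n}0.png",d["image"][:,:,::-1]); np.savez(f"pics/{n}0.npz",**d)
    print(n,d["fov_y"],d["cx"],d["cy"],np.round(d["R"],4).tolist(),np.round(d["t"],4))
E
```

```text
pics
{'time_s': 0.0, 'q': array([ 5.34425644e+01,  2.18408366e+01,  7.43859258e+01,  1.31178874e-03,
        8.38606737e+01, -1.23336312e+01]), 'qvel': array([ 0.07153319,  0.02704549,  0.11255953, -0.04286207,  0.00985063,
        0.0817774 ]), 'joint_efforts': array([ 4.78974307e-04, -4.48461556e+01, -2.31277442e+01, -2.05461074e-04,
        4.80096685e-03, -3.35770068e-06]), 'position': array([0.22546455, 0.50134002, 0.24170633]), 'tool_rot': array([[-9.27241617e-04,  4.10303513e-01,  9.11948555e-01],
       [-1.21225358e-03,  9.11947816e-01, -4.10304413e-01],
       [-9.99998835e-01, -1.48596423e-03, -3.48204066e-04]]), 'ft_force': array([ 0.60318957,  0.74873951, -0.66317043]), 'wrist_torque': array([ 0.03270573, -0.0420572 ,  0.02374617]), 'grip_width': 0.08551751846890451}
top 46.64959695883696 318.052062241927 199.96021055399578 [[0.0288, -0.9996, -0.0029], [-0.9967, -0.0285, -0.0757], [0.0756, 0.0051, -0.9971]] [-0.039   0.6236  1.5422]
side 49.43354883015029 316.51584041654775 203.26968420530415 [[0.8903, -0.4548, -0.022], [-0.2721, -0.4928, -0.8265], [0.365, 0.7418, -0.5626]] [-0.5428  0.1897  0.9949]
wrist 65.90732441907743 319.27519737923484 198.8889882381053 [[0.4097, 0.9122, -0.0023], [0.8778, -0.3936, 0.2732], [0.2483, -0.114, -0.962]] [-0.55   -0.0347  0.3794]
```

View pics/top0.png

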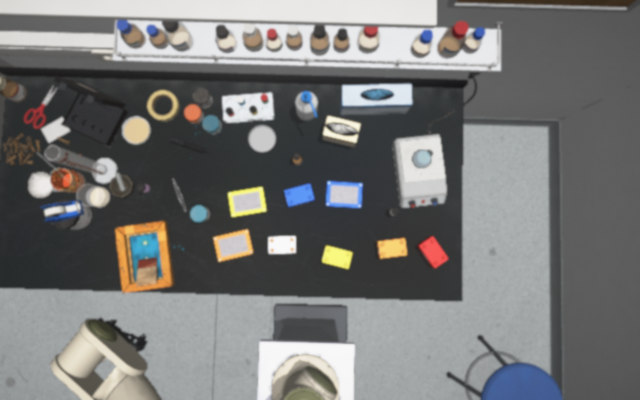

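View pics/side0.png

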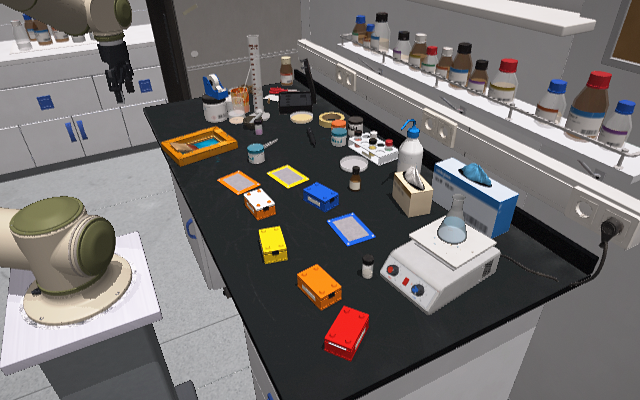

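The top view shows the boxes: orange at (392,248), yellow (337,257), white-lid (282,245), blue (299,194). The pads are orange (233,245), yellow (247,201) and blue (344,194).

Possible mix-ups:
- Red box at (433,252): wrong colour, ignore it.
- White-lid box at (282,245) against all-orange at (392,248): the lid colour tells them apart.
- Orange tray at (145,255), white rack at (248,108), and the blue carton and tissue box at (376,95): not slide boxes.

```bash
cat > h.py <<'E'
import cv2,numpy as np
def ray(d,uv,z):
    "pixels -> world points on plane z"
    uv=np.atleast_2d(np.asarray(uv,float)); f=d["image"].shape[0]/2/np.tan(np.radians(float(d["fov_y"]))/2)
    c=np.c_[(uv[:,0]-d["cx"])/f,(uv[:,1]-d["cy"])/f,np.ones(len(uv))]
    D=c@d["R"]; C=-d["R"].T@d["t"]
    return (C+D*((z-C[2])/D[:,2])[:,None])[:,:2]
def pix(d,X):
    f=d["image"].shape[0]/2/np.tan(np.radians(float(d["fov_y"]))/2); c=d["R"]@np.asarray(X,float)+d["t"]
    return np.array([d["cx"]+f*c[0]/c[2],d["cy"]+f*c[1]/c[2]])
H={"orange":((5,140,90),(19,255,255)),"yellow":((21,110,90),(36,255,255)),"blue":((100,130,60),(125,255,255)),"white":((0,0,180),(179,50,255))}
def mask(d,col,lo=None):
    a,b=H[col]; a=lo or a
    return cv2.inRange(cv2.cvtColor(d["image"],cv2.COLOR_RGB2HSV),a,b)
def quads(d,col,z,lo=None,amin=100,up=1):
    "minAreaRect of each blob, cast on plane z: centre, yaw of long side (deg), size mm"
    m=mask(d,col,lo); m=cv2.morphologyEx(m,cv2.MORPH_OPEN,np.ones((3,3),np.uint8)) if up>1 else m
    out=[]
    for c in cv2.findContours(m,cv2.RETR_EXTERNAL,cv2.CHAIN_APPROX_NONE)[0]:
        if cv2.contourArea(c)<amin: continue
        p=ray(d,c[:,0,:],z)*1000; (x,y),(w,h),a=cv2.minAreaRect(p.astype(np.float32))
        if w>h: w,h,a=h,w,a+90
        yaw=(a+90)%180  # direction of long side from world x
        u=c[:,0,:].mean(0); out.append((u.round().astype(int).tolist(),round(x,1),round(y,1),round(yaw,1),round(w,1),round(h,1)))
    return out
def grab(name):
    from rig import env
    return env.get_image(name)
def go(xy,z=None,yaw=None):
    "shift (cm) and turn (rad) in tool axes to world target; yaw = world direction of tool y (mod 180)"
    from rig import env
    s=env.observe(); R=s["tool_rot"]; p=s["position"]
    t=np.array([xy[0],xy[1],p[2] if z is None else z]); d=R.T@(t-p)*100
    y0=np.degrees(np.arctan2(R[1,1],R[0,1])); dy=0 if yaw is None else (yaw-y0+90)%180-90
    print("t",round(s["time_s"],2),"pos",p.round(4),"yaw",round(y0,2),"q6",s["q"][5].round(1),"w",round(s["grip_width"],4),"F",s["ft_force"].round(1))
    print("  tool x",R[:,0].round(4),"shift cm",d.round(2),"turn about x rad",round(-np.radians(dy),3))
E
python3 - <<'E'
from h import *
for n in ("top","side","wrist"):
    d=dict(np.load(f"pics/{n}0.npz")); C=-d["R"].T@d["t"]; print(n,"cam",C.round(3),"axis",d["R"][2].round(3))
    if n=="wrist":continue
    for c in ("orange","yellow","blue","white"):
        for z in (.004,.038):
            for q in quads(d,c,z,amin=60):
                if q[5]<200 and 100<q[1]<850 and abs(q[2])<500: print(n,c,z,q)
E
```

```text
top cam [ 0.506 -0.029  1.585] axis [ 0.076  0.005 -0.997]
top orange 0.004 ([397, 251], 470.0, -274.6, 99.2, 59.9, 98.4)
top orange 0.038 ([397, 251], 470.7, -269.4, 99.2, 58.6, 96.3)
top yellow 0.004 ([337, 257], 435.1, -90.1, 77.5, 65.4, 100.1)
top yellow 0.004 ([392, 248], 470.4, -276.7, 99.7, 49.5, 83.6)
top yellow 0.004 ([248, 213], 574.8, 215.2, 101.1, 12.4, 100.3)
top yellow 0.004 ([245, 190], 653.0, 230.1, 101.2, 12.5, 97.8)
top yellow 0.038 ([337, 257], 436.6, -88.7, 77.5, 64.0, 97.9)
top yellow 0.038 ([392, 248], 471.2, -271.4, 99.7, 48.5, 81.8)
top yellow 0.038 ([248, 213], 573.3, 210.0, 101.1, 12.1, 98.1)
top yellow 0.038 ([245, 190], 649.8, 224.5, 101.2, 12.2, 95.7)
top blue 0.004 ([343, 206], 608.3, -106.8, 87.2, 12.3, 95.8)
top blue 0.004 ([299, 195], 642.2, 44.8, 106.6, 65.1, 99.4)
top blue 0.004 ([344, 183], 688.2, -109.9, 88.0, 11.6, 92.9)
top blue 0.038 ([343, 206], 606.2, -105.1, 87.2, 12.1, 93.7)
top blue 0.038 ([299, 195], 639.3, 43.2, 106.6, 63.7, 97.3)
top blue 0.038 ([344, 183], 684.3, -108.1, 88.0, 11.4, 90.9)
top white 0.004 ([282, 244], 470.9, 98.7, 91.7,
[... 2013 characters left out ...]
, 57.5, 89.9)
side white 0.004 ([354, 164], 837.5, 182.1, 96.4, 80.6, 102.6)
side white 0.038 ([215, 307], 257.4, -245.2, 126.0, 35.9, 47.8)
side white 0.038 ([183, 269], 221.7, -104.1, 14.0, 30.3, 39.6)
side white 0.038 ([453, 234], 838.6, -292.9, 42.9, 48.5, 63.5)
side white 0.038 ([350, 229], 627.7, -151.4, 88.0, 55.2, 87.1)
side white 0.038 ([144, 202], 187.3, 230.5, 102.2, 73.1, 105.8)
side white 0.038 ([258, 198], 473.9, 85.6, 93.9, 55.8, 96.2)
side white 0.038 ([238, 182], 452.5, 201.4, 105.9, 53.6, 86.0)
side white 0.038 ([287, 176], 595.0, 162.7, 101.1, 54.7, 85.5)
side white 0.038 ([354, 164], 805.2, 130.0, 96.4, 76.7, 97.6)
wrist cam [0.162 0.531 0.373] axis [ 0.248 -0.114 -0.962]
```

```bash
python3 - <<'E'
import cv2
a=cv2.imread("pics/side0.png")[140:370,200:420]; cv2.imwrite("pics/sidecrop.png",cv2.resize(a,None,fx=2.6,fy=2.6,interpolation=cv2.INTER_CUBIC))
E
```

```text
(no output)
```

View pics/sidecrop.png

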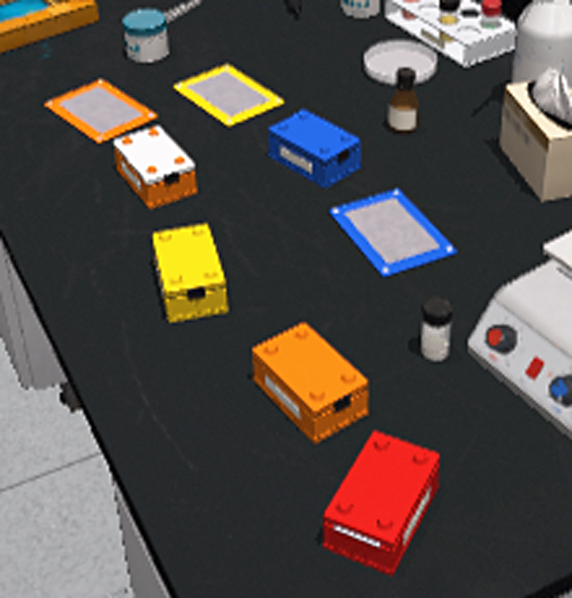

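The crop shows the all-orange box at crop (310,385), with orange lid and lugs. The white-lid box is at (155,165), blue at (315,150), yellow at (190,270), and the red look-alike at (380,500). I'm moving to a spot that gives a wrist view of the pads and the white and blue boxes.

Request:
carry_out:
  motion:
    - [[0,-1.8,3.6,0,0,0,8.5],[0,-3.6,7.2,0,0,0,8.5],[0,-5.4,10.8,0,0,0,8.5],[0,-7.2,14.4,0,0,0,8.5],[0,-9,18,0,0,0,8.5]]

```text
time_s: 0.57
position: [0.3535, 0.344, 0.2422]
tool_rot: [[-0.0, 0.41, 0.912], [-0.0, 0.912, -0.41], [-1.0, -0.0, -0.0]]
ft_force: [0.4, 0.1, 0.0]
grip_width: 0.0849
```

Request:
carry_out:
  motion:
    - [[0,-1.8,3.6,0,0,0,8.5],[0,-3.6,7.2,0,0,0,8.5],[0,-5.4,10.8,0,0,0,8.5],[0,-7.2,14.4,0,0,0,8.5],[0,-9,18,0,0,0,8.5]]

```text
time_s: 0.98
position: [0.4809, 0.1879, 0.2423]
tool_rot: [[-0.0, 0.41, 0.912], [0.0, 0.912, -0.41], [-1.0, -0.0, -0.0]]
ft_force: [1.2, 0.9, 0.3]
grip_width: 0.0851
```

Request:
carry_out:
  motion:
    - [[0,-1,2.5,0,0,0,8.5],[0,-1,2.5,0,0,0,8.5],[0,-1,2.5,0,0,0,8.5],[0,-1,2.5,0,0,0,8.5],[0,-1,2.5,0,0,0,8.5]]

```text
time_s: 1.4
position: [0.4981, 0.1711, 0.2423]
tool_rot: [[-0.0, 0.409, 0.912], [0.0, 0.912, -0.409], [-1.0, -0.0, -0.0]]
ft_force: [-0.7, -0.7, 0.9]
grip_width: 0.085
```

```bash
python3 - <<'E'
from h import *
go((.5,.17),.24,9)
d=grab("wrist"); np.savez("pics/w1.npz",**d); cv2.imwrite("pics/w1.png",d["image"][:,:,::-1])
for c in ("orange","yellow","blue","white"):
    for z in (.004,.038):
        for q in quads(d,c,z,amin=200): print(c,z,q)
E
```

```text
t 1.4 pos [0.4981 0.1711 0.2423] yaw 65.85 q6 -59.8 w 0.085 F [-0.7 -0.7  0.9]
  tool x [-4.e-04  1.e-04 -1.e+00] shift cm [ 0.23 -0.02  0.22] turn about x rad 0.992
orange 0.004 ([19, 288], 471.6, -277.6, 98.5, 61.5, 104.8)
orange 0.004 ([380, 113], 465.9, 260.9, 104.9, 86.2, 121.8)
orange 0.004 ([601, 52], 487.4, 512.7, 10.0, 62.6, 123.2)
orange 0.038 ([19, 288], 468.2, -233.6, 98.5, 55.8, 95.2)
orange 0.038 ([380, 113], 463.0, 255.3, 104.9, 78.3, 110.6)
orange 0.038 ([601, 52], 482.5, 484.0, 10.0, 56.9, 111.9)
yellow 0.004 ([635, 352], 928.8, 477.7, 171.7, 16.7, 72.9)
yellow 0.004 ([8, 296], 478.5, -291.1, 7.3, 30.8, 42.9)
yellow 0.004 ([392, 236], 615.0, 220.2, 101.4, 87.7, 122.9)
yellow 0.004 ([99, 217], 439.6, -108.2, 77.5, 67.9, 127.1)
yellow 0.004 ([364, 154], 504.1, 226.8, 63.0, 38.2, 75.0)
yellow 0.004 ([606, 41], 491.0, 518.2, 10.9, 29.1, 102.0)
yellow 0.038 ([635, 352], 883.3, 452.3, 171.7, 15.1, 66.2)
yellow 0.038 ([8, 296], 474.4, -245.9, 7.3, 28.0, 39.0)
yellow 0.038 ([392, 236], 598.4, 218.4, 101.4, 79.6, 111.6)
yellow 0.038 ([99, 217], 439.0, -79.8, 77.5, 61.7, 115.4)
yellow 0.038 ([364, 154], 497.7, 224.4, 63.0, 34.7, 68.1)
yellow 0.038 ([606, 41], 485.8, 489.0, 10.9, 26.4, 92.6)
blue 0.004 ([277, 327], 670.0, 31.2, 106.8, 109.9, 131.0)
blue 0.038 ([277, 327], 648.3, 46.8, 106.8, 99.8, 119.0)
white 0.004 ([502, 391], 911.1, 293.0, 66.0, 49.1, 75.0)
white 0.004 ([392, 237], 615.7, 220.5, 101.2, 59.9, 93.0)
white 0.004 ([247, 184], 476.9, 83.4, 93.9, 63.2, 102.1)
white 0.004 ([54, 53], 248.7, -36.7, 90.0, 105.4, 212.8)
white 0.038 ([502, 391], 867.3, 284.5, 66.0, 44.6, 68.1)
white 0.038 ([392, 237], 599.0, 218.7, 101.2, 54.4, 84.4)
white 0.038 ([247, 184], 473.0, 94.2, 93.9, 57.4, 92.7)
white 0.038 ([54, 53], 265.7, -14.9, 90.0, 95.7, 193.2)
```

View pics/w1.png

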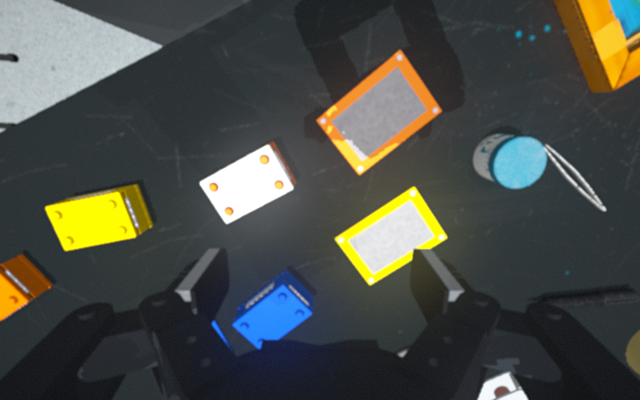

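The wrist view shows the orange pad at (380,113), yellow pad (392,236), white-lid box (247,184), blue box (273,308), yellow box (99,217), and the all-orange box at the left edge (20,288). Next I go to a point above the all-orange box.

Request:
carry_out:
  motion:
    - [[0,-3.7,1.4,0.12,0,0,8.5],[0,-7.4,2.8,0.24,0,0,8.5],[0,-11.1,4.2,0.36,0,0,8.5],[0,-14.8,5.6,0.48,0,0,8.5],[0,-18.5,7,0.6,0,0,8.5]]

```text
time_s: 1.87
position: [0.486, -0.0278, 0.2426]
tool_rot: [[0.001, 0.856, 0.518], [-0.0, 0.518, -0.856], [-1.0, 0.0, 0.0]]
ft_force: [1.1, 0.4, 0.1]
grip_width: 0.0849
```

Request:
carry_out:
  motion:
    - [[0,-2.2,3.15,0.08,0,0,8.5],[0,-4.4,6.3,0.16,0,0,8.5],[0,-6.6,9.45,0.24,0,0,8.5],[0,-8.8,12.6,0.32,0,0,8.5],[0,-11,15.75,0.392,0,0,8.5]]

```text
time_s: 2.28
position: [0.4746, -0.2197, 0.2426]
tool_rot: [[0.0, 0.988, 0.153], [-0.0, 0.153, -0.988], [-1.0, 0.0, 0.0]]
ft_force: [1.4, 0.4, 0.5]
grip_width: 0.0851
```

Request:
carry_out:
  motion:
    - [[2,-0.6,2.6,0,0,0,8.5],[4,-1.2,5.1,0,0,0,8.5],[5,-1.2,5.1,0,0,0,8.5],[5,-1.2,5.1,0,0,0,8.5],[5,-1.2,5.1,0,0,0,8.5]]

```text
time_s: 2.7
position: [0.4711, -0.2702, 0.1924]
tool_rot: [[-0.0, 0.988, 0.156], [0.001, 0.156, -0.988], [-1.0, -0.0, -0.001]]
ft_force: [-0.1, 1.3, 0.9]
grip_width: 0.0853
```

```bash
python3 - <<'E'
from h import *
go((.471,-.2715),.19,9)
d=grab("wrist"); np.savez("pics/w2.npz",**d); cv2.imwrite("pics/w2.png",d["image"][:,:,::-1])
for z in (0,.038):
    for q in quads(d,"orange",z,amin=200): print(z,q)
E
```

```text
t 2.7 pos [ 0.4711 -0.2702  0.1924] yaw 8.99 q6 -51.3 w 0.0853 F [-0.1  1.3  0.9]
  tool x [-5.e-04  7.e-04 -1.e+00] shift cm [ 0.24 -0.03  0.13] turn about x rad -0.0
0 ([321, 189], 473.9, -282.7, 99.0, 66.0, 107.3)
0.038 ([321, 189], 472.2, -273.0, 99.0, 58.3, 94.7)
```

View pics/w2.png

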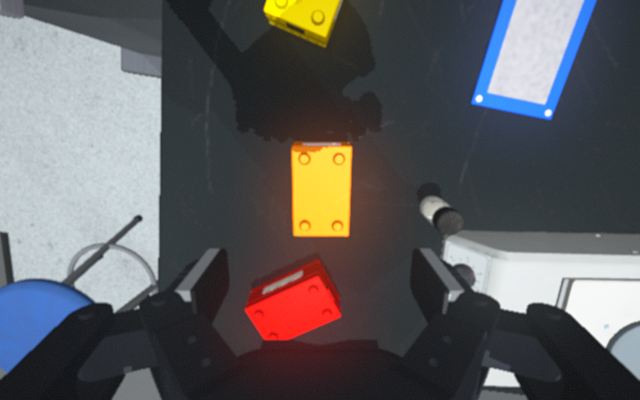

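```bash
python3 - <<'E'
from h import *
d=dict(np.load("pics/w2.npz"))
p=ray(d,[(305,159),(339,159),(305,226),(338,226)],.042)*1000; print(p.round(1),p.mean(0)); print(np.linalg.norm(p[0]-p[1]),np.linalg.norm(p[0]-p[2]))
c=p.mean(0)/1000; go(c,.02,9)
E
```

```text
[[ 453.  -244.3]
 [ 483.8 -239.4]
 [ 462.5 -309.1]
 [ 494.2 -304. ]] [ 473.36976236 -274.17145401]
31.152050624767014 65.47610342071097
t 2.75 pos [ 0.4714 -0.2702  0.1932] yaw 9.02 q6 -51.3 w 0.0852 F [-0.1 -0.   0.7]
  tool x [ 8.e-04 -5.e-04 -1.e+00] shift cm [17.32  0.12  0.41] turn about x rad 0.0
```

Request:
carry_out:
  motion:
    - [[3.9,0.1,0.4,0,0,0,8.5],[7.8,0.1,0.4,0,0,0,8.5],[11.7,0.1,0.4,0,0,0,8.5],[15.2,0.1,0.4,0,0,0,8.5],[17.2,0.1,0.4,0,0,0,8.5]]

```text
time_s: 3.17
position: [0.4724, -0.2732, 0.0183]
tool_rot: [[-0.001, 0.988, 0.157], [0.001, 0.157, -0.988], [-1.0, -0.001, -0.002]]
ft_force: [0.8, 0.0, -1.2]
grip_width: 0.0854
```

Request:
carry_out:
  motion:
    - [[0,0,0,0,0,0,8.5],[0,0,0,0,0,0,5],[0,0,0,0,0,0,5],[0,0,0,0,0,0,5],[0,0,0,0,0,0,5]]
  grip_force: 40

```text
time_s: 3.58
position: [0.4737, -0.2754, 0.0228]
tool_rot: [[0.003, 0.988, 0.156], [-0.003, 0.156, -0.988], [-1.0, 0.003, 0.003]]
ft_force: [1.8, 1.2, 7.3]
grip_width: 0.0552
```

Request:
carry_out:
  motion:
    - [[0,0,0,0,0,0,5],[0,0,0,0,0,0,5],[-1,0,0,0,0,0,5],[-2.5,0,0,0,0,0,5],[-4,0,0,0,0,0,5]]

```text
time_s: 4.0
position: [0.4727, -0.2749, 0.0622]
tool_rot: [[0.001, 0.988, 0.155], [-0.001, 0.155, -0.988], [-1.0, 0.001, 0.001]]
ft_force: [-0.1, 0.4, -0.6]
grip_width: 0.0554
```

```bash
python3 - <<'E'
from h import *
go((.466,.2604),.16,14.9)
E
```

```text
t 4.0 pos [ 0.4727 -0.2749  0.0622] yaw 8.94 q6 -51.5 w 0.0554 F [-0.1  0.4 -0.6]
  tool x [ 6.e-04 -7.e-04 -1.e+00] shift cm [ -9.82   7.67 -52.98] turn about x rad -0.104
```

Request:
carry_out:
  motion:
    - [[-3,0.3,-2,0,0,0,5],[-6,0.6,-4.5,0,0,0,5],[-8.5,1.1,-8,0,0,0,5],[-9.8,1.7,-12,0,0,0,5],[-9.8,2.3,-16,0,0,0,5]]

```text
time_s: 4.42
position: [0.4713, -0.1138, 0.1626]
tool_rot: [[0.007, 0.988, 0.154], [-0.004, 0.154, -0.988], [-1.0, 0.006, 0.005]]
ft_force: [0.8, -0.0, -1.6]
grip_width: 0.0553
```

Request:
carry_out:
  motion:
    - [[0,0.6,-4.1,0,0,0,5],[0,1.2,-8.2,0,0,0,5],[0,1.8,-12.3,0,0,0,5],[0,2.4,-16.4,0,0,0,5],[0,3,-20.5,0,0,0,5]]

```text
time_s: 4.83
position: [0.4678, 0.0948, 0.16]
tool_rot: [[0.002, 0.988, 0.155], [-0.0, 0.155, -0.988], [-1.0, 0.002, 0.001]]
ft_force: [1.3, -0.3, -1.2]
grip_width: 0.0554
```

Request:
carry_out:
  motion:
    - [[0,0.6,-4,-0.03,0,0,5],[0,1.2,-8,-0.06,0,0,5],[0,1.8,-12,-0.09,0,0,5],[0,2.2,-15,-0.105,0,0,5],[0,2.4,-16.5,-0.105,0,0,5]]

```text
time_s: 5.25
position: [0.4655, 0.263, 0.1599]
tool_rot: [[0.002, 0.965, 0.262], [0.001, 0.262, -0.965], [-1.0, 0.002, -0.001]]
ft_force: [-0.9, -0.7, -1.9]
grip_width: 0.0552
```

Request:
carry_out:
  motion:
    - [[2,0,0,0,0,0,5],[4,0,0,0,0,0,5],[6,0,0,0,0,0,5],[6,0,0,0,0,0,5],[6,0,0,0,0,0,5]]

```text
time_s: 5.67
position: [0.4662, 0.2596, 0.0992]
tool_rot: [[-0.0, 0.966, 0.258], [-0.0, 0.258, -0.966], [-1.0, -0.0, 0.0]]
ft_force: [-0.7, 0.2, -0.4]
grip_width: 0.0553
```

```bash
python3 - <<'E'
from h import *
go((.466,.2604),.024,14.9)
d=grab("wrist"); np.savez("pics/w3.npz",**d); cv2.imwrite("pics/w3.png",d["image"][:,:,::-1])
for z in (.004,.1):
    for q in quads(d,"orange",z,amin=200): print(z,q)
E
```

```text
t 5.67 pos [0.4662 0.2596 0.0992] yaw 14.96 q6 1.4 w 0.0553 F [-0.7  0.2 -0.4]
  tool x [-2.e-04 -1.e-04 -1.e+00] shift cm [ 7.52  0.   -0.09] turn about x rad 0.001
0.004 ([321, 248], 475.9, 222.2, 104.0, 110.9, 202.3)
0.1 ([321, 248], 464.0, 267.0, 104.0, 63.9, 116.6)
```

View pics/w3.png

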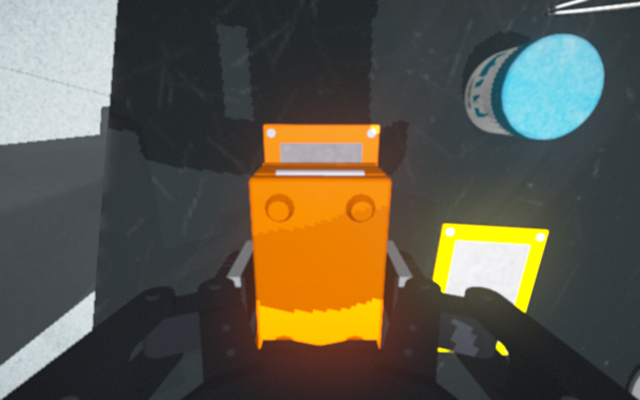

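```bash
python3 - <<'E'
from h import *
d=dict(np.load("pics/w3.npz")); a=np.radians(105); L=np.array([np.cos(a),np.sin(a)])
e=ray(d,[(263,124.5),(380.5,124.5),(271,132),(374.5,131.5)],.004)*1000; print(e.round(1), "edge w",np.linalg.norm(e[0]-e[1]),"yaw",np.degrees(np.arctan2(*(e[1]-e[0])[::-1])))
print("pad c",(e[:2].mean(0)-60*L).round(1), "dots", e[2:].mean(0)-e[:2].mean(0))
g=ray(d,[(279,208),(361,208)],.120)*1000; print("box c",(g.mean(0)-33*L).round(1),np.linalg.norm(g[0]-g[1]),"yaw",np.degrees(np.arctan2(*(g[1]-g[0])[::-1])))
E
```

```text
[[411.  308.4]
 [492.1 330.1]
 [417.6 304.8]
 [489.4 324.4]] edge w 83.96255259547796 yaw 14.9967177906468
pad c [467.  261.3] dots [ 2.01187038 -4.71249318]
box c [465.4 262.2] 30.825920262279883 yaw 15.016016341727607
```

Request:
carry_out:
  motion:
    - [[3,0.12,0.1,0,0,0,5],[5,0.12,0.1,0,0,0,5],[6.2,0.12,0.1,0,0,0,5],[6.8,0.12,0.1,0,0,0,5],[7.1,0.12,0.1,0,0,0,5]]

```text
time_s: 6.13
position: [0.4683, 0.259, 0.028]
tool_rot: [[0.001, 0.966, 0.258], [0.0, 0.258, -0.966], [-1.0, 0.001, -0.0]]
ft_force: [-0.2, 0.3, -1.2]
grip_width: 0.0553
```

Request:
carry_out:
  motion:
    - [[0,0,0,0,0,0,5],[0,0,0,0,0,0,5],[0,0,0,0,0,0,5]]

```text
time_s: 6.38
position: [0.4683, 0.2591, 0.0284]
tool_rot: [[0.002, 0.966, 0.258], [0.001, 0.258, -0.966], [-1.0, 0.002, -0.0]]
ft_force: [-0.8, 0.2, -1.6]
grip_width: 0.0551
```

Request:
carry_out:
  motion:
    - [[0.05,0,0,0,0,0,5],[0.1,0,0,0,0,0,5],[0.15,0,0,0,0,0,5],[0.15,0,0,0,0,0,5]]

```text
time_s: 6.72
position: [0.468, 0.2591, 0.0268]
tool_rot: [[0.001, 0.966, 0.258], [0.0, 0.258, -0.966], [-1.0, 0.001, -0.0]]
ft_force: [-2.5, -0.0, 8.0]
grip_width: 0.0554
```

Request:
carry_out:
  motion:
    - [[0.05,0,0,0,0,0,5],[0.1,0,0,0,0,0,5],[0.15,0,0,0,0,0,5],[0.15,0,0,0,0,0,5]]

```text
time_s: 7.05
position: [0.468, 0.2591, 0.0267]
tool_rot: [[0.002, 0.966, 0.258], [0.0, 0.258, -0.966], [-1.0, 0.002, 0.0]]
ft_force: [-7.4, -1.7, 24.1]
grip_width: 0.0554
```

Request:
carry_out:
  motion:
    - [[-0.15,0,0,0,0,0,5],[-0.15,0,0,0,0,0,8.5],[-0.15,0,0,0,0,0,8.5],[-0.15,0,0,0,0,0,8.5],[-0.15,0,0,0,0,0,8.5]]

```text
time_s: 7.47
position: [0.4677, 0.2589, 0.0256]
tool_rot: [[-0.0, 0.966, 0.258], [-0.0, 0.258, -0.966], [-1.0, -0.0, -0.0]]
ft_force: [-0.7, -0.2, -0.2]
grip_width: 0.0851
```

Request:
carry_out:
  motion:
    - [[-1,0,0,0,0,0,8.5],[-4.5,0,0,0,0,0,8.5],[-8.5,0,0,0,0,0,8.5],[-12.5,0,0,0,0,0,8.5],[-16.5,0,0,0,0,0,8.5]]

```text
time_s: 7.88
position: [0.4672, 0.2588, 0.1934]
tool_rot: [[0.0, 0.966, 0.258], [-0.0, 0.258, -0.966], [-1.0, 0.0, 0.0]]
ft_force: [0.9, 0.1, -0.1]
grip_width: 0.0849
```

Request:
carry_out:
  motion:
    - [[-2,0,0,0,0,0,8.5],[-2,0,0,0,0,0,8.5],[-2,0,0,0,0,0,8.5]]

```text
time_s: 8.13
position: [0.4677, 0.259, 0.212]
tool_rot: [[0.002, 0.966, 0.258], [0.001, 0.258, -0.966], [-1.0, 0.002, -0.0]]
ft_force: [-1.0, 0.5, -0.2]
grip_width: 0.085
```

```bash
python3 - <<'E'
from h import *
go((.64,.045),.20,16.8)
d=grab("wrist"); np.savez("pics/w4.npz",**d); cv2.imwrite("pics/w4.png",d["image"][:,:,::-1])
E
```

```text
t 8.13 pos [0.4677 0.259  0.212 ] yaw 14.96 q6 1.3 w 0.085 F [-1.   0.5 -0.2]
  tool x [ 2.3e-03  7.0e-04 -1.0e+00] shift cm [ 1.23 11.12 25.12] turn about x rad -0.032
```

View pics/w4.png

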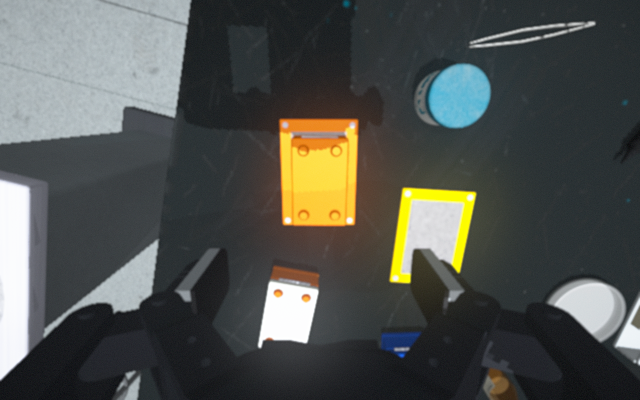

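```bash
cat >> h.py <<'E'
def four(d,px,z):
    "centre (mm) and long-axis yaw from 4 points tl,tr,bl,br"
    p=ray(d,px,z)*1000; v=p[0]+p[1]-p[2]-p[3]
    return p.mean(0).round(1),round(float(np.degrees(np.arctan2(v[1],v[0]))),2),round(float(np.linalg.norm(p[0]-p[1])),1),round(float(np.linalg.norm(v)/2),1)
def zoom(d,f,u0,v0,u1,v1,k):
    cv2.imwrite(f,cv2.resize(d["image"][v0:v1,u0:u1,::-1],None,fx=k,fy=k,interpolation=cv2.INTER_CUBIC))
E
python3 - <<'E'
from h import *
d=dict(np.load("pics/w4.npz"))
print(quads(d,"orange",.004,amin=500), quads(d,"yellow",.004,amin=500))
zoom(d,"pics/w4z.png",265,105,375,235,4.6)
E
```

```text
[([318, 171], 465.9, 260.8, 105.0, 86.7, 122.6)] [([430, 228], 614.7, 220.5, 101.4, 86.9, 123.2), ([319, 178], 467.0, 257.6, 105.0, 81.8, 108.5)]
```

View pics/w4z.png

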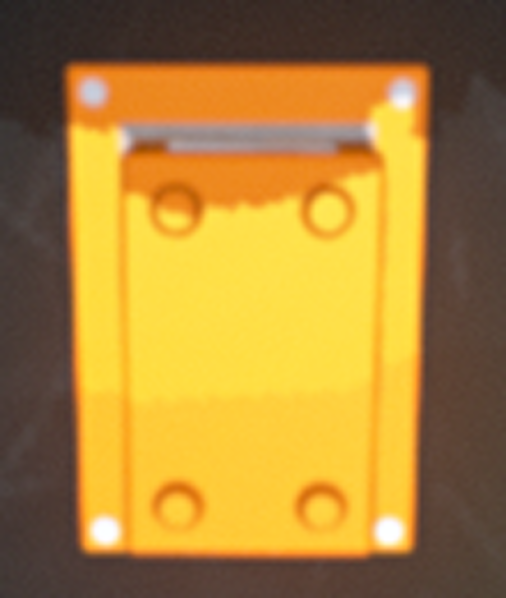

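```bash
python3 - <<'E'
from h import *
d=dict(np.load("pics/w4.npz")); f=lambda P:[(265+(x+.5)/4.6-.5,105+(y+.5)/4.6-.5) for x,y in P]
print("pad",four(d,f([(92,93),(402,94),(105,530),(388,531)]),.004),four(d,f([(66,63),(431,65),(83,553),(412,552)]),.004))
print("box",four(d,f([(176,211),(328,211),(178,506),(322,506)]),.045))
E
```

```text
pad (array([465.9, 261. ]), 104.88, 72.2, 107.9) (array([466.1, 261.4]), 104.83, 84.5, 120.5)
box (array([467.1, 260.4]), 104.61, 31.8, 65.2)
```

Orange is on its pad within about 1.3 mm and 0.3°. Next is the blue box.

Request:
carry_out:
  motion:
    - [[0,1.5,3.6,0,0,0,8.5],[0,3,7.2,0,0,0,8.5],[0,4.6,10.8,0,0,0,8.5],[0,6.1,14.4,0,0,0,8.5],[0,7.6,18,-0.03,0,0,8.5]]

```text
time_s: 8.6
position: [0.5879, 0.103, 0.209]
tool_rot: [[-0.004, 0.958, 0.287], [0.0, 0.287, -0.958], [-1.0, -0.003, -0.001]]
ft_force: [1.1, 1.4, 0.8]
grip_width: 0.0852
```

Request:
carry_out:
  motion:
    - [[0.5,1.5,3.7,0,0,0,8.5],[1,2.9,7.4,0,0,0,8.5],[1.5,2.9,7.4,0,0,0,8.5],[1.5,2.9,7.4,0,0,0,8.5],[1.5,2.9,7.4,0,0,0,8.5]]

```text
time_s: 9.02
position: [0.6359, 0.0423, 0.1941]
tool_rot: [[-0.004, 0.958, 0.287], [0.001, 0.287, -0.958], [-1.0, -0.003, -0.002]]
ft_force: [-0.1, -0.5, -0.2]
grip_width: 0.0847
```

```bash
python3 - <<'E'
from h import *
go((.637,.042),.2,16.7)
d=grab("wrist"); np.savez("pics/w5.npz",**d); cv2.imwrite("pics/w5.png",d["image"][:,:,::-1])
for z in (0,.038): print(quads(d,"blue",z,amin=300))
E
```

```text
t 9.02 pos [0.6359 0.0423 0.1941] yaw 16.66 q6 -23.5 w 0.0847 F [-0.1 -0.5 -0.2]
  tool x [-3.7e-03  7.0e-04 -1.0e+00] shift cm [-0.59  0.1   0.06] turn about x rad -0.001
[([295, 299], 650.7, -113.2, 88.2, 87.8, 125.7), ([329, 186], 645.9, 35.7, 107.3, 71.6, 112.6)]
[([295, 299], 646.6, -87.2, 88.2, 77.6, 111.1), ([329, 186], 642.4, 44.4, 107.3, 63.3, 99.5)]
```

View pics/w5.png

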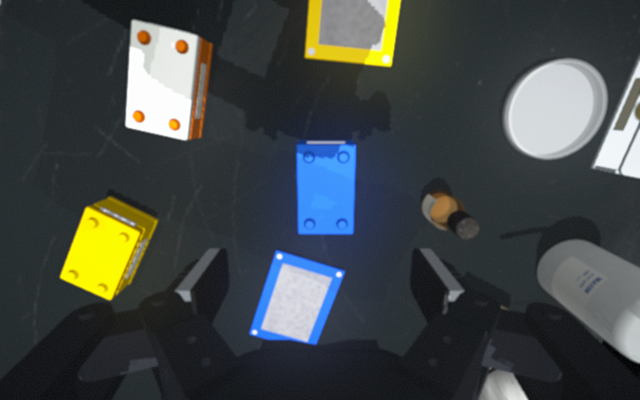

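```bash
python3 - <<'E'
from h import *
d=dict(np.load("pics/w5.npz"))
r=four(d,[(309,157),(344,157),(308.5,223.5),(342,223.5)],.041); print(r); go(r[0]/1000,.022,r[1]-90)
E
```

```text
(array([641.6,  41.4]), 105.99, 32.3, 65.3)
t 9.07 pos [0.6359 0.0428 0.195 ] yaw 16.71 q6 -23.5 w 0.0852 F [ 0.3  0.5 -0.4]
  tool x [-2.1e-03  4.0e-04 -1.0e+00] shift cm [17.3   0.54  0.32] turn about x rad 0.013
```

Request:
carry_out:
  motion:
    - [[3.5,0.5,0.3,0,0,0,8.5],[7.5,0.5,0.3,0,0,0,8.5],[11.5,0.5,0.3,0,0,0,8.5],[15.3,0.5,0.3,0,0,0,8.5],[17.3,0.5,0.3,0,0,0,8.5]]

```text
time_s: 9.48
position: [0.6397, 0.0423, 0.0188]
tool_rot: [[-0.006, 0.957, 0.289], [0.001, 0.289, -0.957], [-1.0, -0.005, -0.002]]
ft_force: [-0.7, -0.1, 0.6]
grip_width: 0.0849
```

Request:
carry_out:
  motion:
    - [[0,0,0,0,0,0,8.5],[0,0,0,0,0,0,5],[0,0,0,0,0,0,5],[0,0,0,0,0,0,5],[0,0,0,0,0,0,5]]
  grip_force: 40

```text
time_s: 9.9
position: [0.6433, 0.0409, 0.0255]
tool_rot: [[0.004, 0.958, 0.287], [-0.0, 0.287, -0.958], [-1.0, 0.004, 0.001]]
ft_force: [-0.5, 1.7, 6.5]
grip_width: 0.055
```

Request:
carry_out:
  motion:
    - [[0,0,0,0,0,0,5],[0,0,0,0,0,0,5],[-1,0,0,0,0,0,5],[-4,0,0,0,0,0,5],[-8,0,0,0,0,0,5]]

```text
time_s: 10.32
position: [0.6409, 0.0407, 0.1024]
tool_rot: [[-0.005, 0.958, 0.287], [0.001, 0.287, -0.958], [-1.0, -0.005, -0.002]]
ft_force: [1.1, -0.8, -0.3]
grip_width: 0.0551
```

```bash
python3 - <<'E'
from h import *
go((.651,-.1132),.1,-1.8)
E
```

```text
t 10.32 pos [0.6409 0.0407 0.1024] yaw 16.67 q6 -23.6 w 0.0551 F [ 1.1 -0.8 -0.3]
  tool x [-5.e-03  6.e-04 -1.e+00] shift cm [ 0.23 -3.44 15.04] turn about x rad 0.322
```

Request:
carry_out:
  motion:
    - [[0,-0.8,3.5,0.08,0,0,5],[0,-1.7,7.3,0.16,0,0,5],[0,-2.5,11.1,0.24,0,0,5],[0,-3.2,14.2,0.322,0,0,5],[0,-3.4,15,0.322,0,0,5]]

```text
time_s: 10.73
position: [0.6529, -0.1179, 0.1042]
tool_rot: [[0.002, 0.999, -0.039], [-0.002, -0.039, -0.999], [-1.0, 0.002, 0.002]]
ft_force: [0.6, -0.4, -1.2]
grip_width: 0.0552
```

Request:
carry_out:
  motion:
    - [[0,0,0,0,0,0,5],[0,0,0,0,0,0,5],[0,0,0,0,0,0,5],[0,0,0,0,0,0,5]]

```text
time_s: 11.07
position: [0.6527, -0.1111, 0.1032]
tool_rot: [[0.0, 1.0, -0.029], [0.0, -0.029, -1.0], [-1.0, 0.0, -0.0]]
ft_force: [-0.3, -0.4, -0.9]
grip_width: 0.0551
```

```bash
python3 - <<'E'
from h import *
go((.651,-.1132),.0295,-1.8)
d=grab("wrist"); np.savez("pics/w6.npz",**d); zoom(d,"pics/w6.png",200,80,450,360,2)
E
```

```text
t 11.07 pos [ 0.6527 -0.1111  0.1032] yaw -1.64 q6 -18.3 w 0.0551 F [-0.3 -0.4 -0.9]
  tool x [ 1.e-04  2.e-04 -1.e+00] shift cm [ 7.37 -0.17  0.21] turn about x rad 0.003
```

View pics/w6.png

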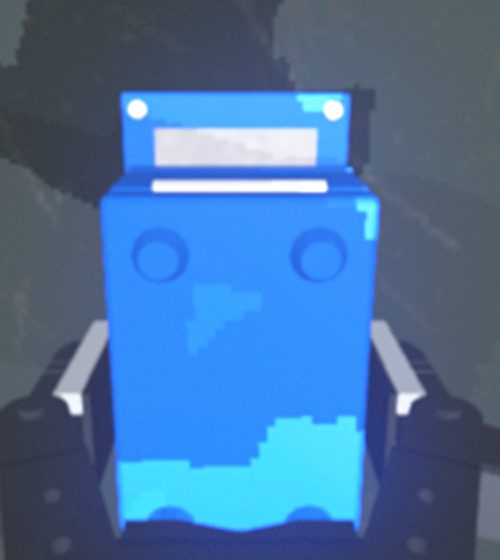

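```bash
cat >> h.py <<'E'
def held(d,edge,dots,lugs,zl,yawL,o,k):
    f=lambda P:[(o[0]+(x+.5)/k-.5,o[1]+(y+.5)/k-.5) for x,y in P]
    a=np.radians(yawL); L=np.array([np.cos(a),np.sin(a)]); S=np.array([L[1],-L[0]])
    e=ray(d,f(edge),.004)*1000; q=ray(d,f(dots),.004)*1000; g=ray(d,f(lugs),zl)*1000
    ang=lambda p:round(float(np.degrees(np.arctan2(*(p[1]-p[0])[::-1]))),2); w=lambda p:round(float(np.linalg.norm(p[1]-p[0])),1)
    P=(e.mean(0)-60*L); Q=q.mean(0)-54*L; B=g.mean(0)-33*L
    print("pad",P.round(1),Q.round(1),"yaw",ang(e),ang(q),w(e),w(q),"box",B.round(1),ang(g),w(g))
    D=(P+Q)/2-B; print("need tool y cm",round(D@S/10,2),"z cm",round(-(D@L)/10,2))
E
python3 - <<'E'
from h import *
d=dict(np.load("pics/w6.npz"))
held(d,[(121,93),(349.5,93)],[(137,109),(333,110)],[(160,256),(319,256)],.119,88.2,(200,80),2)
d=dict(np.load("pics/w3.npz"))
held(d,[(263,124.5),(380.5,124.5)],[(271,132),(374.5,131.5)],[(279,208),(361,208)],.119,105,(0,0),1)
E
```

```text
pad [ 650.3 -111.2] [ 650.2 -111.1] yaw -1.6 -1.88 83.2 71.9 box [ 652. -110.] -1.59 31.2
need tool y cm -0.17 z cm 0.11
pad [467.  261.3] [467.5 262.4] yaw 15.0 15.27 84.0 74.4 box [465.5 261.9] 15.02 31.1
need tool y cm 0.17 z cm 0.05
```

Request:
carry_out:
  motion:
    - [[3,-0.15,0.15,0,0,0,5],[5,-0.15,0.15,0,0,0,5],[6.4,-0.15,0.15,0,0,0,5],[6.9,-0.15,0.15,0,0,0,5],[7.2,-0.15,0.15,0,0,0,5]]

```text
time_s: 11.53
position: [0.651, -0.1134, 0.0302]
tool_rot: [[-0.001, 1.0, -0.03], [0.0, -0.03, -1.0], [-1.0, -0.001, -0.0]]
ft_force: [-0.3, 0.3, -1.5]
grip_width: 0.0551
```

Request:
carry_out:
  motion:
    - [[0.05,0,0,0,0,0,5],[0.1,0,0,0,0,0,5],[0.15,0,0,0,0,0,5],[0.15,0,0,0,0,0,5]]

```text
time_s: 11.87
position: [0.6515, -0.1143, 0.0301]
tool_rot: [[0.001, 1.0, -0.031], [-0.0, -0.031, -1.0], [-1.0, 0.001, 0.0]]
ft_force: [-0.1, -0.1, -1.0]
grip_width: 0.0553
```

Request:
carry_out:
  motion:
    - [[0.05,0,0,0,0,0,5],[0.1,0,0,0,0,0,5],[0.15,0,0,0,0,0,5],[0.15,0,0,0,0,0,5]]

```text
time_s: 12.2
position: [0.6515, -0.1143, 0.0295]
tool_rot: [[0.002, 1.0, -0.031], [-0.001, -0.031, -1.0], [-1.0, 0.002, 0.001]]
ft_force: [-4.2, 1.3, 9.3]
grip_width: 0.0552
```

Request:
carry_out:
  motion:
    - [[0,0,0,0,0,0,5],[0,0,0,0,0,0,8.5],[0,0,0,0,0,0,8.5],[0,0,0,0,0,0,8.5],[-0.5,0,0,0,0,0,8.5]]

```text
time_s: 12.62
position: [0.6507, -0.1142, 0.0319]
tool_rot: [[-0.002, 1.0, -0.031], [0.001, -0.031, -1.0], [-1.0, -0.002, -0.001]]
ft_force: [0.4, -0.3, 0.2]
grip_width: 0.085
```

Request:
carry_out:
  motion:
    - [[-3,0,0,0,0,0,8.5],[-7,0,0,0,0,0,8.5],[-11,0,0,0,0,0,8.5],[-15,0,0,0,0,0,8.5],[-18,0,0,0,0,0,8.5]]

```text
time_s: 13.03
position: [0.6514, -0.1144, 0.217]
tool_rot: [[0.004, 1.0, -0.031], [-0.001, -0.031, -1.0], [-1.0, 0.004, 0.001]]
ft_force: [0.4, -0.1, -0.4]
grip_width: 0.0849
```

Request:
carry_out:
  motion:
    - [[0,0,0,0,0,0,8.5],[0,0,0,0,0,0,8.5],[0,0,0,0,0,0,8.5]]

```text
time_s: 13.28
position: [0.6508, -0.1142, 0.212]
tool_rot: [[-0.001, 1.0, -0.031], [0.0, -0.031, -1.0], [-1.0, -0.001, -0.0]]
ft_force: [-0.1, 0.1, -0.2]
grip_width: 0.0852
```

```bash
python3 - <<'E'
from h import *
go((.4375,-.0885),.2,-12.5)
d=grab("wrist"); np.savez("pics/w7.npz",**d)
print(quads(d,"blue",.004,amin=500))
zoom(d,"pics/w7.png",260,95,380,245,4)
E
```

```text
t 13.28 pos [ 0.6508 -0.1142  0.212 ] yaw -1.78 q6 -18.4 w 0.0852 F [-0.1  0.1 -0.2]
  tool x [-1.4e-03  5.0e-04 -1.0e+00] shift cm [  1.23 -21.4   -1.9 ] turn about x rad 0.187
[([633, 306], 1035.5, -304.1, 104.1, 31.9, 212.6), ([332, 175], 659.3, -116.1, 90.3, 112.2, 152.9)]
```

View pics/w7.png

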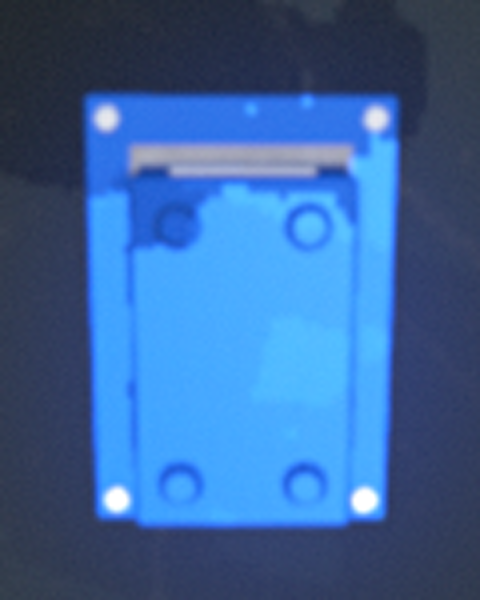

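```bash
python3 - <<'E'
from h import *
d=dict(np.load("pics/w7.npz")); f=lambda P:[(260+(x+.5)/4-.5,95+(y+.5)/4-.5) for x,y in P]
print("pad",four(d,f([(106,118),(376,118),(117,499),(365,500)]),.004),four(d,f([(85,94),(400,96),(96,519),(386,519)]),.004))
print("box",four(d,f([(176,227),(309,227),(181,484),(305,484)]),.045))
d=dict(np.load("pics/w5.npz")); print("yellowbox",four(d,[(97,208),(124,237),(74,275),(103,289)],.042))
E
```

```text
pad (array([ 650.3, -111.2]), 88.29, 72.2, 108.2) (array([ 650.5, -111.2]), 88.09, 83.9, 120.2)
box (array([ 650.7, -113.7]), 88.42, 32.0, 65.4)
yellowbox (array([441.5, -86. ]), 78.52, 36.7, 74.4)
```

The blue box sits 2.5 mm off along the pad's long side, so I'll regrip it gently and slide it back.

Request:
carry_out:
  motion:
    - [[4,0,0,0,0,0,8.5],[8,0,0,0,0,0,8.5],[12,0,0,0,0,0,8.5],[16,0,0,0,0,0,8.5],[18,0,0,0,0,0,8.5]]

```text
time_s: 13.75
position: [0.6482, -0.1133, 0.0262]
tool_rot: [[-0.009, 0.999, -0.031], [0.003, -0.031, -1.0], [-1.0, -0.009, -0.003]]
ft_force: [-0.9, 0.4, -0.5]
grip_width: 0.0847
```

Request:
carry_out:
  motion:
    - [[0,0,0,0,0,0,8.5],[0,0,0,0,0,0,5],[0,0,0,0,0,0,5],[0,0,0,0,0,0,5],[0,0,0,0,0,0,5]]
  grip_force: 25

```text
time_s: 14.17
position: [0.6521, -0.1146, 0.0349]
tool_rot: [[0.003, 1.0, -0.031], [-0.001, -0.031, -1.0], [-1.0, 0.003, 0.001]]
ft_force: [-0.3, 0.9, 4.8]
grip_width: 0.0555
```

Request:
carry_out:
  motion:
    - [[-0.1,0,0,0,0,0,5],[-0.2,0,-0.1,0,0,0,5],[-0.2,0,-0.23,0,0,0,5],[0,0,-0.23,0,0,0,5],[0.05,0,-0.23,0,0,0,5]]

```text
time_s: 14.58
position: [0.6513, -0.1117, 0.0348]
tool_rot: [[0.001, 1.0, -0.031], [-0.0, -0.031, -1.0], [-1.0, 0.001, 0.0]]
ft_force: [-9.0, 2.3, 22.0]
grip_width: 0.0552
```

Request:
carry_out:
  motion:
    - [[0,0,0,0,0,0,5],[0,0,0,0,0,0,8.5],[0,0,0,0,0,0,8.5],[0,0,0,0,0,0,8.5],[-0.5,0,0,0,0,0,8.5]]

```text
time_s: 15.0
position: [0.6507, -0.1118, 0.0362]
tool_rot: [[-0.002, 1.0, -0.031], [0.001, -0.031, -1.0], [-1.0, -0.002, -0.001]]
ft_force: [-0.0, -0.5, -0.2]
grip_width: 0.0848
```

Request:
carry_out:
  motion:
    - [[-3,0,0,0,0,0,8.5],[-7,0,0,0,0,0,8.5],[-11,0,0,0,0,0,8.5],[-15,0,0,0,0,0,8.5],[-18,0,0,0,0,0,8.5]]

```text
time_s: 15.42
position: [0.6515, -0.112, 0.2213]
tool_rot: [[0.003, 1.0, -0.031], [-0.001, -0.031, -1.0], [-1.0, 0.003, 0.001]]
ft_force: [-0.1, -0.2, 0.7]
grip_width: 0.0852
```

Request:
carry_out:
  motion:
    - [[0,0,0,0,0,0,8.5],[0,0,0,0,0,0,8.5],[0,0,0,0,0,0,8.5]]

```text
time_s: 15.67
position: [0.6509, -0.1119, 0.2164]
tool_rot: [[-0.002, 1.0, -0.031], [0.001, -0.031, -1.0], [-1.0, -0.002, -0.001]]
ft_force: [-0.8, 0.6, 0.6]
grip_width: 0.0852
```

```bash
python3 - <<'E'
from h import *
go((.4375,-.087),.2,-12.2)
d=grab("wrist"); np.savez("pics/w8.npz",**d)
a=dict(np.load("pics/w7.npz"))
# shift of the box's lugs between the two pictures by template match, pad dots as check
for n,(u,v) in {"lug tr":(337,152),"lug bl":(305,216),"lug br":(336,216),"dot tl":(286,124),"dot br":(351,220)}.items():
    G=lambda x:cv2.cvtColor(x["image"],cv2.COLOR_RGB2GRAY); t=G(a)[v-7:v+8,u-7:u+8]; w=G(d)[v-17:v+18,u-17:u+18]
    r=cv2.matchTemplate(w,t,cv2.TM_CCOEFF_NORMED); _,s,_,l=cv2.minMaxLoc(r); print(n,(l[0]-10,l[1]-10),round(s,2))
E
```

```text
t 15.67 pos [ 0.6509 -0.1119  0.2164] yaw -1.78 q6 -18.2 w 0.0852 F [-0.8  0.6  0.6]
  tool x [-1.5e-03  6.0e-04 -1.0e+00] shift cm [  1.67 -21.4   -1.82] turn about x rad 0.182
lug tr (0, -1) 0.93
lug bl (0, -2) 0.98
lug br (0, -2) 0.96
dot tl (1, 2) 0.98
dot br (0, 0) 0.97
```

Request:
carry_out:
  motion:
    - [[0.3,-4,-0.3,0.04,0,0,8.5],[0.6,-8,-0.6,0.08,0,0,8.5],[1,-12,-1,0.12,0,0,8.5],[1.4,-16,-1.3,0.16,0,0,8.5],[1.7,-19.8,-1.5,0.183,0,0,8.5]]

```text
time_s: 16.13
position: [0.451, -0.0899, 0.1986]
tool_rot: [[-0.003, 0.977, -0.214], [0.001, -0.214, -0.977], [-1.0, -0.003, -0.001]]
ft_force: [0.7, -0.1, 0.4]
grip_width: 0.0855
```

Request:
carry_out:
  motion:
    - [[0,-1.5,-0.5,0,0,0,8.5],[0,-1.5,-0.5,0,0,0,8.5],[0,-1.5,-0.5,0,0,0,8.5],[0,-1.5,-0.5,0,0,0,8.5]]

```text
time_s: 16.47
position: [0.4411, -0.0832, 0.2]
tool_rot: [[-0.0, 0.977, -0.212], [0.0, -0.212, -0.977], [-1.0, -0.0, -0.0]]
ft_force: [0.4, -1.4, -0.1]
grip_width: 0.085
```

```bash
python3 - <<'E'
from h import *
go((.438,-.088),.2,-12.3)
d=grab("wrist"); np.savez("pics/w9.npz",**d); print([q for q in quads(d,"yellow",.038,amin=400)])
zoom(d,"pics/w9.png",220,90,420,290,3)
E
```

```text
t 16.47 pos [ 0.4411 -0.0832  0.2   ] yaw -12.25 q6 -13.6 w 0.085 F [ 0.4 -1.4 -0.1]
  tool x [-1.e-04  0.e+00 -1.e+00] shift cm [-0.   -0.2   0.54] turn about x rad 0.001
[([320, 189], 438.3, -89.9, 77.4, 57.8, 93.8)]
```

View pics/w9.png

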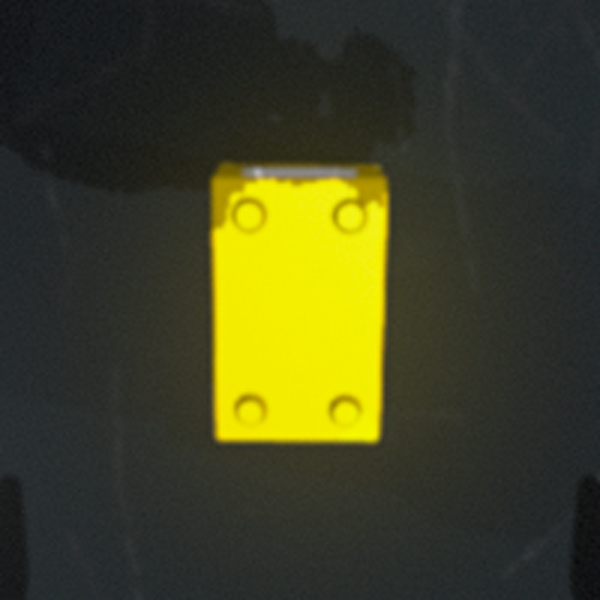

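```bash
python3 - <<'E'
from h import *
d=dict(np.load("pics/w9.npz")); f=lambda P:[(220+(x+.5)/3-.5,90+(y+.5)/3-.5) for x,y in P]
r=four(d,f([(249,217),(350,217),(250,409),(345,409)]),.041); print(r)
go(r[0]/1000,.024,r[1]-90)
E
```

```text
(array([438.2, -91.1]), 77.2, 31.9, 64.6)
t 16.52 pos [ 0.4412 -0.0832  0.1999] yaw -12.25 q6 -13.6 w 0.0853 F [-0.4 -0.6  0.5]
  tool x [-2.e-04  1.e-04 -1.e+00] shift cm [17.59 -0.13  0.84] turn about x rad 0.01
```

Request:
carry_out:
  motion:
    - [[3.5,-0.1,0.8,0.01,0,0,8.5],[7.5,-0.1,0.8,0.01,0,0,8.5],[11.5,-0.1,0.8,0.01,0,0,8.5],[15.5,-0.1,0.8,0.01,0,0,8.5],[17.5,-0.1,0.8,0.01,0,0,8.5]]

```text
time_s: 16.93
position: [0.4368, -0.09, 0.0213]
tool_rot: [[-0.004, 0.975, -0.222], [0.002, -0.222, -0.975], [-1.0, -0.005, -0.001]]
ft_force: [0.5, -0.7, -0.4]
grip_width: 0.0851
```

Request:
carry_out:
  motion:
    - [[0,0,0,0,0,0,8.5],[0,0,0,0,0,0,5],[0,0,0,0,0,0,5],[0,0,0,0,0,0,5],[0,0,0,0,0,0,5]]
  grip_force: 40

```text
time_s: 17.35
position: [0.4386, -0.0908, 0.0269]
tool_rot: [[0.003, 0.975, -0.222], [-0.002, -0.222, -0.975], [-1.0, 0.004, 0.001]]
ft_force: [0.0, -0.4, 5.7]
grip_width: 0.0554
```

Request:
carry_out:
  motion:
    - [[0,0,0,0,0,0,5],[0,0,0,0,0,0,5],[-1,0,0,0,0,0,5],[-4,0,0,0,0,0,5],[-8,0,0,0,0,0,5]]

```text
time_s: 17.77
position: [0.4364, -0.0899, 0.1054]
tool_rot: [[-0.004, 0.975, -0.222], [0.002, -0.222, -0.975], [-1.0, -0.004, -0.001]]
ft_force: [1.0, -0.5, -1.7]
grip_width: 0.0555
```

Request:
carry_out:
  motion:
    - [[-4,0,0,0,0,0,5],[-6,0,0,0,0,0,5],[-6,0,0,0,0,0,5]]

```text
time_s: 18.02
position: [0.4392, -0.0911, 0.1703]
tool_rot: [[0.009, 0.975, -0.222], [-0.005, -0.222, -0.975], [-1.0, 0.01, 0.003]]
ft_force: [0.8, 0.2, -0.9]
grip_width: 0.0554
```

```bash
python3 - <<'E'
from h import *
go((.615,.2205),.16,11.4)
E
```

```text
t 18.02 pos [ 0.4392 -0.0911  0.1703] yaw -12.82 q6 -14.1 w 0.0554 F [ 0.8  0.2 -0.9]
  tool x [ 0.0092 -0.0047 -0.9999] shift cm [  1.05  10.22 -34.28] turn about x rad -0.423
```

Request:
carry_out:
  motion:
    - [[0,1.15,-3.8,-0.05,0,0,5],[0,2.3,-7.6,-0.1,0,0,5],[0,3.45,-11.4,-0.15,0,0,5],[0,4.6,-15.2,-0.2,0,0,5],[0,5.75,-19,-0.25,0,0,5]]

```text
time_s: 18.43
position: [0.536, 0.084, 0.1649]
tool_rot: [[-0.001, 1.0, 0.028], [0.0, 0.028, -1.0], [-1.0, -0.001, -0.0]]
ft_force: [1.4, -1.0, -1.3]
grip_width: 0.0551
```

Request:
carry_out:
  motion:
    - [[0,2,-3.4,-0.04,0,0,5],[0,4,-6.8,-0.08,0,0,5],[0,6,-10.2,-0.12,0,0,5],[0,7.8,-13.2,-0.16,0,0,5],[0,8.1,-13.6,-0.173,0,0,5]]

```text
time_s: 18.85
position: [0.6141, 0.2248, 0.1639]
tool_rot: [[-0.0, 0.979, 0.203], [0.001, 0.203, -0.979], [-1.0, 0.0, -0.001]]
ft_force: [-0.3, -0.3, -1.1]
grip_width: 0.0553
```

Request:
carry_out:
  motion:
    - [[2,0,0,0,0,0,5],[5,0,0,0,0,0,5],[6.2,0,0,0,0,0,5],[6.2,0,0,0,0,0,5],[6.2,0,0,0,0,0,5]]

```text
time_s: 19.27
position: [0.6129, 0.2198, 0.1029]
tool_rot: [[-0.001, 0.98, 0.197], [-0.0, 0.197, -0.98], [-1.0, -0.001, 0.0]]
ft_force: [0.7, 0.7, -0.3]
grip_width: 0.0551
```

```bash
python3 - <<'E'
from h import *
go((.615,.2205),.031,11.4)
d=grab("wrist"); np.savez("pics/w10.npz",**d)
m=mask(d,"yellow"); v,u=np.nonzero(m); print("mask top row",v.min(), "cols by row:",[(r,u[v==r].min(),u[v==r].max(),(v==r).sum()) for r in range(v.min(),v.min()+70,8) if (v==r).any()])
w=cv2.inRange(cv2.cvtColor(d["image"],cv2.COLOR_RGB2HSV),(0,0,150),(179,60,255)); n,l,s,c=cv2.connectedComponentsWithStats(w)
print([(c[i].round(1),s[i][4]) for i in range(1,n) if 8<s[i][4]<400 and 200<c[i][0]<440 and c[i][1]<260])
E
```

```text
t 19.27 pos [0.6129 0.2198 0.1029] yaw 11.39 q6 -2.0 w 0.0551 F [ 0.7  0.7 -0.3]
  tool x [-1.4e-03 -3.0e-04 -1.0e+00] shift cm [ 7.19  0.23 -0.02] turn about x rad -0.0
mask top row 126 cols by row: [(126, np.int64(268), np.int64(381), np.int64(114)), (134, np.int64(267), np.int64(382), np.int64(98)), (142, np.int64(267), np.int64(382), np.int64(116)), (150, np.int64(63), np.int64(381), np.int64(44)), (158, np.int64(66), np.int64(381), np.int64(51)), (166, np.int64(68), np.int64(380), np.int64(127)), (174, np.int64(70), np.int64(383), np.int64(67)), (182, np.int64(72), np.int64(388), np.int64(191)), (190, np.int64(109), np.int64(388), np.int64(213))]
[(array([275.3, 134.7]), np.int32(52)), (array([373.6, 134.6]), np.int32(52))]
```

```bash
python3 - <<'E'
from h import *
d=dict(np.load("pics/w10.npz"))
held(d,[(267,125.3),(382.5,125.3)],[(275.3,134.7),(373.6,134.6)],[(280,208),(361,208)],.119,101.4,(0,0),1)
w=dict(np.load("pics/w4.npz")); m=cv2.inRange(cv2.cvtColor(w["image"],cv2.COLOR_RGB2HSV),(0,0,170),(179,70,255)); n,l,s,c=cv2.connectedComponentsWithStats(m)
print([(c[i].round(1).tolist(),s[i][4]) for i in range(1,n) if 5<s[i][4]<60 and 380<c[i][0]<490 and 180<c[i][1]<290])
E
```

```text
pad [616.  221.2] [615.9 220.5] yaw 11.43 11.49 83.9 72.0 box [612.7 221. ] 11.47 31.7
need tool y cm 0.31 z cm 0.08
[([407.4, 193.3], np.int32(29)), ([469.8, 197.1], np.int32(23)), ([395.1, 277.7], np.int32(18))]
```

Request:
carry_out:
  motion:
    - [[3,0.27,-0.08,0,0,0,5],[5,0.27,-0.08,0,0,0,5],[6.4,0.27,-0.08,0,0,0,5],[6.9,0.27,-0.08,0,0,0,5],[7.1,0.27,-0.08,0,0,0,5]]

```text
time_s: 19.73
position: [0.616, 0.2214, 0.0327]
tool_rot: [[0.001, 0.98, 0.198], [0.0, 0.198, -0.98], [-1.0, 0.001, 0.0]]
ft_force: [0.1, -0.8, -1.2]
grip_width: 0.0552
```

Request:
carry_out:
  motion:
    - [[0.05,0,0,0,0,0,5],[0.1,0,0,0,0,0,5],[0.15,0,0,0,0,0,5],[0.15,0,0,0,0,0,5]]

```text
time_s: 20.07
position: [0.6161, 0.2215, 0.0317]
tool_rot: [[0.001, 0.98, 0.198], [0.0, 0.198, -0.98], [-1.0, 0.001, 0.0]]
ft_force: [-0.1, -0.4, -1.2]
grip_width: 0.0551
```

Request:
carry_out:
  motion:
    - [[0.05,0,0,0,0,0,5],[0.1,0,0,0,0,0,5],[0.1,0,0,0,0,0,5]]

```text
time_s: 20.32
position: [0.616, 0.2216, 0.0309]
tool_rot: [[0.001, 0.98, 0.198], [0.0, 0.198, -0.98], [-1.0, 0.001, 0.0]]
ft_force: [-2.5, -0.6, 5.3]
grip_width: 0.055
```

Request:
carry_out:
  motion:
    - [[0,0,0,0,0,0,5],[0,0,0,0,0,0,8.5],[0,0,0,0,0,0,8.5],[0,0,0,0,0,0,8.5],[-0.5,0,0,0,0,0,8.5]]

```text
time_s: 20.73
position: [0.6153, 0.2214, 0.034]
tool_rot: [[-0.002, 0.98, 0.198], [-0.0, 0.198, -0.98], [-1.0, -0.002, -0.0]]
ft_force: [-0.1, -0.2, 0.5]
grip_width: 0.0851
```

Request:
carry_out:
  motion:
    - [[-3,0,0,0,0,0,8.5],[-7,0,0,0,0,0,8.5],[-11,0,0,0,0,0,8.5],[-15,0,0,0,0,0,8.5],[-17,0,0,0,0,0,8.5]]

```text
time_s: 21.15
position: [0.6166, 0.2217, 0.2108]
tool_rot: [[0.007, 0.98, 0.198], [0.001, 0.198, -0.98], [-1.0, 0.008, 0.0]]
ft_force: [0.4, 1.0, 0.7]
grip_width: 0.0852
```

Request:
carry_out:
  motion:
    - [[0,0,0,0,0,0,8.5],[0,0,0,0,0,0,8.5],[0,0,0,0,0,0,8.5]]

```text
time_s: 21.4
position: [0.6152, 0.2213, 0.2036]
tool_rot: [[-0.002, 0.98, 0.198], [-0.0, 0.198, -0.98], [-1.0, -0.002, -0.0]]
ft_force: [-0.0, -0.1, -0.8]
grip_width: 0.0848
```

```bash
python3 - <<'E'
from h import *
go((.4725,.096),.2,2.5)
d=grab("wrist"); np.savez("pics/w11.npz",**d)
zoom(d,"pics/w11.png",260,95,380,245,4)
E
```

```text
t 21.4 pos [0.6152 0.2213 0.2036] yaw 11.4 q6 -2.0 w 0.0848 F [-0.  -0.1 -0.8]
  tool x [-2.3e-03 -4.0e-04 -1.0e+00] shift cm [  0.39 -16.47   9.47] turn about x rad 0.155
```

View pics/w11.png

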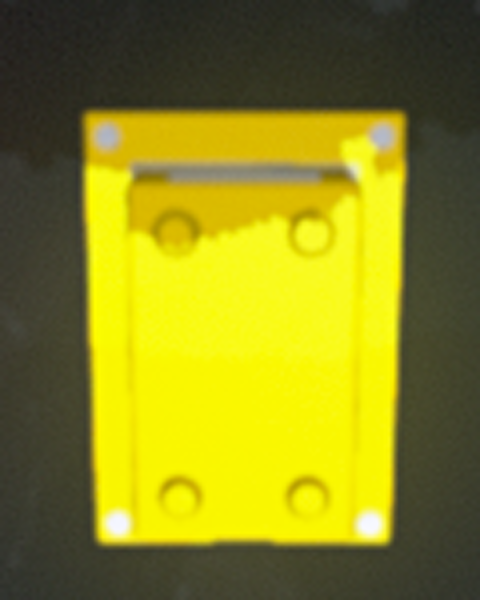

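```bash
python3 - <<'E'
from h import *
d=dict(np.load("pics/w11.npz")); f=lambda P:[(260+(x+.5)/4-.5,95+(y+.5)/4-.5) for x,y in P]
print("pad",four(d,f([(107,137),(382,137),(119,523),(370,523)]),.004),four(d,f([(84,112),(406,112),(97,544),(392,544)]),.004))
print("box",four(d,f([(176,233),(311,233),(180,498),(307,498)]),.045))
w=dict(np.load("pics/w1.npz")); print("white w1",four(w,[(265,160),(278.5,184.5),(213,187),(229,211)],.042))
w=dict(np.load("pics/w5.npz")); print("white w5",four(w,[(144,37),(182,47),(138,117),(174,125)],.042))
E
```

```text
pad (array([615.9, 220.3]), 101.51, 72.0, 107.8) (array([616. , 220.2]), 101.45, 83.9, 120.6)
box (array([615.4, 221.4]), 101.5, 31.6, 65.8)
white w1 (array([473.3,  94.3]), 93.51, 30.3, 65.5)
white w5 (array([475.3,  92.8]), 93.4, 31.7, 65.9)
```

Yellow is within 1.2 mm and square. Now the white-lid box.

Request:
carry_out:
  motion:
    - [[0,-3.4,2,0.03,0,0,8.5],[0,-6.8,4,0.06,0,0,8.5],[0,-10.2,6,0.09,0,0,8.5],[0,-13.6,8,0.12,0,0,8.5],[0,-16.4,9.7,0.14,0,0,8.5]]

```text
time_s: 21.87
position: [0.4714, 0.0929, 0.2034]
tool_rot: [[-0.003, 0.998, 0.058], [-0.0, 0.058, -0.998], [-1.0, -0.003, -0.0]]
ft_force: [0.6, -0.7, 0.4]
grip_width: 0.0849
```

Request:
carry_out:
  motion:
    - [[0,0,0,0,0,0,8.5],[0,0,0,0,0,0,8.5],[0,0,0,0,0,0,8.5],[0,0,0,0,0,0,8.5]]

```text
time_s: 22.2
position: [0.4748, 0.0944, 0.2043]
tool_rot: [[-0.001, 0.998, 0.06], [0.0, 0.06, -0.998], [-1.0, -0.001, -0.0]]
ft_force: [-0.6, 0.1, -0.4]
grip_width: 0.0848
```

```bash
python3 - <<'E'
from h import *
d=grab("wrist"); np.savez("pics/w12.npz",**d)
n,l,s,c=cv2.connectedComponentsWithStats(cv2.inRange(cv2.cvtColor(d["image"],cv2.COLOR_RGB2HSV),(3,110,60),(30,255,255)))
L=[c[i] for i in range(1,n) if 25<s[i][4]<220 and 270<c[i][0]<370 and 110<c[i][1]<260]; print(np.round(L,1).tolist())
L=sorted(L,key=lambda p:p[1]); L=sorted(L[:2],key=lambda p:p[0])+sorted(L[2:],key=lambda p:p[0])
r=four(d,L,.041); print(r); go(r[0]/1000,.024,r[1]-90)
E
```

```text
[[301.7, 153.3], [334.8, 153.0], [303.1, 218.2], [334.4, 217.9]]
(array([473.2,  93.6]), 93.84, 31.6, 65.4)
t 22.25 pos [0.4748 0.0945 0.2043] yaw 3.44 q6 -6.2 w 0.0852 F [0.  0.7 0.4]
  tool x [-7.e-04  1.e-04 -1.e+00] shift cm [18.03 -0.15  0.09] turn about x rad -0.007
```

Request:
carry_out:
  motion:
    - [[4,-0.15,0.1,-0.007,0,0,8.5],[8,-0.15,0.1,-0.007,0,0,8.5],[12,-0.15,0.1,-0.007,0,0,8.5],[16,-0.15,0.1,-0.007,0,0,8.5],[18,-0.15,0.1,-0.007,0,0,8.5]]

```text
time_s: 22.67
position: [0.4713, 0.0935, 0.0207]
tool_rot: [[-0.005, 0.998, 0.067], [0.0, 0.067, -0.998], [-1.0, -0.005, -0.001]]
ft_force: [-0.2, -0.7, 0.0]
grip_width: 0.085
```

Request:
carry_out:
  motion:
    - [[0,0,0,0,0,0,8.5],[0,0,0,0,0,0,5],[0,0,0,0,0,0,5],[0,0,0,0,0,0,5],[0,0,0,0,0,0,5]]
  grip_force: 40

```text
time_s: 23.08
position: [0.4739, 0.093, 0.0265]
tool_rot: [[0.004, 0.998, 0.066], [-0.0, 0.066, -0.998], [-1.0, 0.004, 0.0]]
ft_force: [0.6, 1.3, 5.3]
grip_width: 0.0552
```

Request:
carry_out:
  motion:
    - [[0,0,0,0,0,0,5],[0,0,0,0,0,0,5],[-2,0,0,0,0,0,5],[-6,0,0,0,0,0,5],[-10,0,0,0,0,0,5]]

```text
time_s: 23.5
position: [0.472, 0.0929, 0.1262]
tool_rot: [[-0.002, 0.998, 0.066], [0.0, 0.066, -0.998], [-1.0, -0.002, -0.0]]
ft_force: [1.7, 0.4, -2.1]
grip_width: 0.0552
```

Request:
carry_out:
  motion:
    - [[-3,0,0,0,0,0,5],[-4,0,0,0,0,0,5],[-4,0,0,0,0,0,5],[-4,0,0,0,0,0,5]]

```text
time_s: 23.83
position: [0.4725, 0.0929, 0.1652]
tool_rot: [[0.001, 0.998, 0.066], [-0.0, 0.066, -0.998], [-1.0, 0.001, 0.0]]
ft_force: [-0.0, -0.1, -2.6]
grip_width: 0.055
```

```bash
python3 - <<'E'
from h import *
go((.4677,.2600),.16,14.7)
E
```

```text
t 23.83 pos [0.4725 0.0929 0.1652] yaw 3.79 q6 -6.8 w 0.055 F [-0.  -0.1 -2.6]
  tool x [ 1.2e-03 -1.0e-04 -1.0e+00] shift cm [  0.51   0.63 -16.7 ] turn about x rad -0.191
```

Request:
carry_out:
  motion:
    - [[0,0.1,-3.5,-0.05,0,0,5],[0,0.3,-7.5,-0.1,0,0,5],[0,0.4,-11.5,-0.15,0,0,5],[0,0.6,-15.2,-0.194,0,0,5],[0,0.63,-16.7,-0.194,0,0,5]]

```text
time_s: 24.25
position: [0.4667, 0.2635, 0.163]
tool_rot: [[-0.003, 0.965, 0.262], [0.0, 0.262, -0.965], [-1.0, -0.003, -0.001]]
ft_force: [0.4, 0.1, -2.0]
grip_width: 0.0552
```

Request:
carry_out:
  motion:
    - [[2,0,0,0,0,0,5],[5,0,0,0,0,0,5],[7,0,0,0,0,0,5],[7.5,0,0,0,0,0,5],[7.5,0,0,0,0,0,5]]

```text
time_s: 24.67
position: [0.4668, 0.2595, 0.0877]
tool_rot: [[-0.005, 0.966, 0.257], [-0.001, 0.257, -0.966], [-1.0, -0.005, 0.0]]
ft_force: [0.0, -0.1, -2.3]
grip_width: 0.0551
```

Request:
carry_out:
  motion:
    - [[0,0,0,0,0,0,5],[0,0,0,0,0,0,5],[0,0,0,0,0,0,5],[0,0,0,0,0,0,5]]

```text
time_s: 25.0
position: [0.4683, 0.26, 0.0907]
tool_rot: [[0.002, 0.966, 0.257], [0.0, 0.257, -0.966], [-1.0, 0.002, -0.0]]
ft_force: [0.2, -0.2, -1.9]
grip_width: 0.0552
```

```bash
python3 - <<'E'
from h import *
go((.46775,.2597),.0745,14.9)
d=grab("wrist"); np.savez("pics/w13.npz",**d); zoom(d,"pics/w13.png",200,80,450,360,2)
E
```

```text
t 25.0 pos [0.4683 0.26   0.0907] yaw 14.89 q6 1.5 w 0.0552 F [ 0.2 -0.2 -1.9]
  tool x [ 1.6e-03  5.0e-04 -1.0e+00] shift cm [ 1.62 -0.07  0.01] turn about x rad -0.0
```

View pics/w13.png

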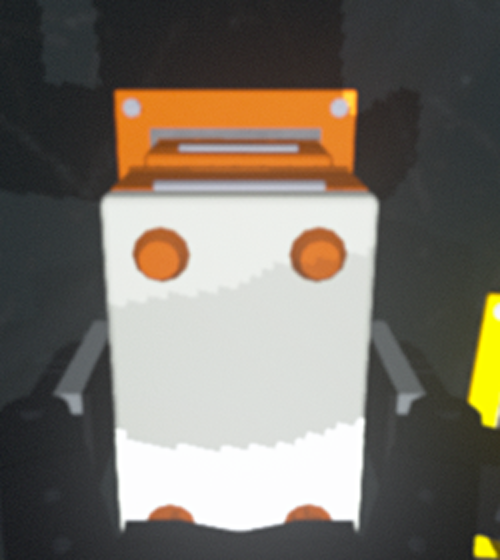

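The held white-lid box is aligned over the lower box: lid centre about u=239, lower box end about 239, pad edge about 236. Now I lower it slowly.

Request:
carry_out:
  motion:
    - [[0.6,-0.05,0,0,0,0,5],[1.2,-0.05,0,0,0,0,5],[1.5,-0.05,0,0,0,0,5],[1.5,-0.05,0,0,0,0,5]]

```text
time_s: 25.38
position: [0.467, 0.2596, 0.0738]
tool_rot: [[-0.002, 0.966, 0.257], [-0.001, 0.257, -0.966], [-1.0, -0.002, 0.0]]
ft_force: [0.3, 0.4, -1.3]
grip_width: 0.0552
```

Request:
carry_out:
  motion:
    - [[0.1,0,0,0,0,0,5],[0.2,0,0,0,0,0,5],[0.3,0,0,0,0,0,5],[0.3,0,0,0,0,0,5]]

```text
time_s: 25.72
position: [0.4675, 0.2598, 0.0717]
tool_rot: [[-0.0, 0.966, 0.257], [-0.0, 0.257, -0.966], [-1.0, -0.0, 0.0]]
ft_force: [-0.9, 0.2, -1.3]
grip_width: 0.0548
```

Request:
carry_out:
  motion:
    - [[0.07,0,0,0,0,0,5],[0.14,0,0,0,0,0,5],[0.2,0,0,0,0,0,5],[0.2,0,0,0,0,0,5]]

```text
time_s: 26.05
position: [0.4675, 0.2598, 0.0697]
tool_rot: [[-0.0, 0.966, 0.257], [-0.0, 0.257, -0.966], [-1.0, -0.0, 0.0]]
ft_force: [0.5, -0.2, -2.2]
grip_width: 0.0551
```

Request:
carry_out:
  motion:
    - [[0.05,0,0,0,0,0,5],[0.1,0,0,0,0,0,5],[0.15,0,0,0,0,0,5],[0.15,0,0,0,0,0,5]]

```text
time_s: 26.38
position: [0.4676, 0.2599, 0.0686]
tool_rot: [[0.0, 0.966, 0.257], [0.0, 0.257, -0.966], [-1.0, 0.0, -0.0]]
ft_force: [-1.5, -1.1, 2.7]
grip_width: 0.0549
```

Request:
carry_out:
  motion:
    - [[0.03,0,0,0,0,0,5],[0.06,0,0,0,0,0,5],[0.06,0,0,0,0,0,5]]

```text
time_s: 26.63
position: [0.4676, 0.2598, 0.0686]
tool_rot: [[0.001, 0.966, 0.257], [0.0, 0.257, -0.966], [-1.0, 0.001, 0.0]]
ft_force: [-3.4, -1.9, 8.3]
grip_width: 0.0552
```

Contact came at TCP z = 0.0686, and the fully locked height predicts 0.0685. Releasing and backing off.

Request:
carry_out:
  motion:
    - [[0,0,0,0,0,0,5],[0,0,0,0,0,0,8.5],[0,0,0,0,0,0,8.5],[0,0,0,0,0,0,8.5],[-0.5,0,0,0,0,0,8.5]]

```text
time_s: 27.05
position: [0.4671, 0.2597, 0.072]
tool_rot: [[-0.002, 0.966, 0.257], [-0.0, 0.257, -0.966], [-1.0, -0.002, 0.0]]
ft_force: [-0.7, 0.1, 0.3]
grip_width: 0.0848
```

Request:
carry_out:
  motion:
    - [[-3,0,0,0,0,0,8.5],[-7,0,0,0,0,0,8.5],[-11,0,0,0,0,0,8.5],[-14,0,0,0,0,0,8.5],[-15,0,0,0,0,0,8.5]]

```text
time_s: 27.47
position: [0.4687, 0.2602, 0.228]
tool_rot: [[0.008, 0.966, 0.257], [0.002, 0.257, -0.966], [-1.0, 0.008, -0.0]]
ft_force: [0.2, 0.4, 0.3]
grip_width: 0.0851
```

Request:
carry_out:
  motion:
    - [[0,0,0,0,0,0,8.5],[0,0,0,0,0,0,8.5],[0,0,0,0,0,0,8.5]]

```text
time_s: 27.72
position: [0.4669, 0.2596, 0.2214]
tool_rot: [[-0.002, 0.966, 0.257], [-0.001, 0.257, -0.966], [-1.0, -0.003, 0.0]]
ft_force: [0.8, 0.0, -0.9]
grip_width: 0.0847
```

```bash
python3 - <<'E'
from h import *
go((.4677,.26),.2,14.9)
d=grab("wrist"); np.savez("pics/w14.npz",**d); s=grab("side"); np.savez("pics/s14.npz",**s)
b=np.full((600,800,3),0,np.uint8)
a=cv2.resize(s["image"][140:340,200:400,::-1],(500,500),interpolation=cv2.INTER_CUBIC); b[:500,:500]=a
b[:450,500:]=cv2.resize(d["image"][80:230,270:370,::-1],(300,450),interpolation=cv2.INTER_CUBIC); cv2.imwrite("pics/f14.png",b)
n,l,q,c=cv2.connectedComponentsWithStats(cv2.inRange(cv2.cvtColor(d["image"],cv2.COLOR_RGB2HSV),(3,110,60),(30,255,255)))
L=[c[i] for i in range(1,n) if 25<q[i][4]<300 and 270<c[i][0]<370 and 100<c[i][1]<280]
L=sorted(L,key=lambda p:p[1]); L=sorted(L[:2],key=lambda p:p[0])+sorted(L[2:],key=lambda p:p[0]); print(np.round(L,1).tolist())
if len(L)==4: print(four(d,L,.083))
E
```

```text
t 27.72 pos [0.4669 0.2596 0.2214] yaw 14.9 q6 1.5 w 0.0847 F [ 0.8  0.  -0.9]
  tool x [-2.5e-03 -7.0e-04 -1.0e+00] shift cm [ 2.14  0.09 -0.02] turn about x rad -0.0
[[302.2, 155.0], [338.7, 155.1], [303.5, 225.4], [337.3, 225.6]]
(array([466.9, 260.5]), 104.94, 31.9, 65.6)
```

View pics/f14.png

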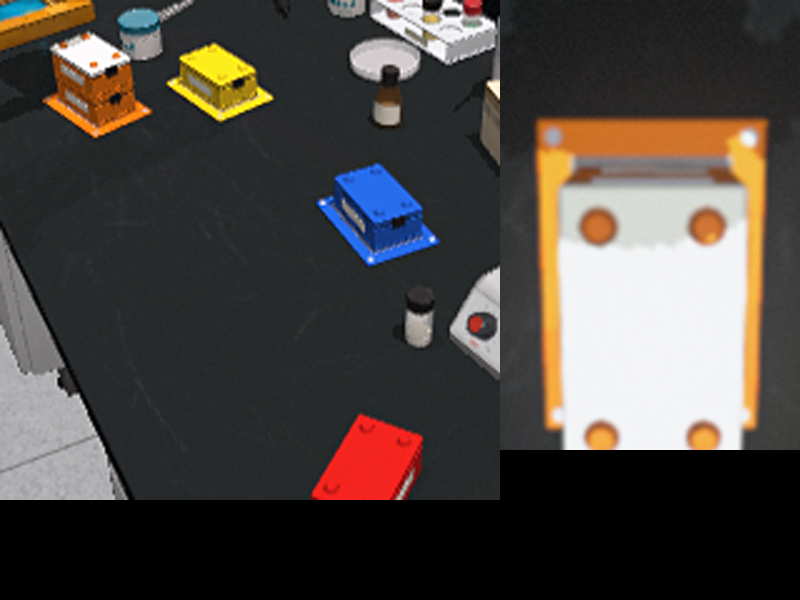

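The stack is seated (top box 0.2 mm off the lower one), all three boxes are on their pads, and the ink pot, vial and bottle stand where they were. Handing in.

```bash
python3 -c "
from rig import env
print(env.close_job())"
```

```text
the job is handed in; nothing more can be done
None
```

I set the all-orange, blue and yellow boxes on their pads in that order. Then I stacked the white-lid box on the all-orange one and handed the job in at about 28 s of the 106 s allowed.

**Final checks:**

| Box | Position | Turn against pad |
|---|---|---|
| All-orange | about 1.3 mm off the pad centre | about 0.3° |
| Blue | first landed 2.5 mm off along the pad; regripped and moved about 2.3 mm back, now well under 1 mm off | about 0.3° before the move |
| Yellow | about 1.2 mm off the pad centre | under 0.1° |
| White-lid | 0.2 mm off the box below | about 0.3° against the box below, square to the pad |

- **Stack:** the white-lid box made contact at TCP height 68.6 mm. The fully locked height predicts 68.5 mm; resting on top of the lugs would give about 72.5 mm.
- **Bystanders:** in the last side view the ink pot, vial and bottle look unmoved and all boxes are upright.
- **Blue re-check:** I checked blue's move only by matching image patches between two pictures. They agreed on a 2–3 px shift, except one pad dot that matched poorly.
- **Disagreement:** with blue, the view of the held box differed by about 2 mm from the view after placing. I went by the view after placing.
- **Camera cross-check:** the top and side cameras disagreed by up to 7 mm in y, so I used the wrist camera for placing.
- **Forces:** the highest I saw was about 24 N, while pressing the orange box down.

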